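Third hand: press the cork rest against the sprung bracket for screwing

ROBOT

A 6-joint arm with a two-finger parallel gripper is mounted at the origin on a cart in front of the work surface, level with it; the furniture and walls round the work are solid. World frame = base frame: x ahead of the robot, y to its left, z up, the work surface at z = 0. Lengths are in m, angles in rad, forces in N, time in s.
With the tool pointing down it reaches from about 0.375 to 0.9 m from the base axis. Payload 3.1 kg.
Tool frame: the origin (TCP) lies at the very end of the fingers, on their centre line; the grasp point (between the pads) lies 19 mm behind it (manip.grasp_offset is the distance from the TCP to the grasp point, in m); x points along the fingers, z is the direction in which the jaws open and shut, and the axes are right-handed (so a half turn about x gives the same grasp; the last joint's range is limited). The gripper opens to 85 mm and grips with 20 to 120 N. Pads are 22 mm wide; open, the fingers measure 114 mm over their backs; the gripper's body (76 mm by 85 mm) begins 54 mm behind the grasp point. The pads swing forward as they close: fully open they stand 13 mm farther back than shut.
Start: joints at [-1.284, 0.527, 1.433, -0, 1.181, -0.178], TCP at [0.281, -0.558, 0.231] pointing down, gripper open.
Joint ranges: [-3.08, 3.08], [-0.75, 2.2], [0.22, 2.44], [-1.43, 4.57], [0, 2.65], [-2.85, 2.85]. Speed limits (rad/s): [2.79, 2.79, 3.14, 3.14, 3.14, 3.14].

INTERFACE

Orientations are given as a unit quaternion [x, y, z, w].
In Python, from station import manip gives the robot as it stands.
- The arm moves only by the tool send_rows, never from a script. Its argument "steps" is a list that holds one entry, the list of rows, each a list of 5 numbers: the closure, from 0 (fully open) to 1 (shut), then the shift along the world's x, y, z in m, then the turn about the world's z in rad. A call has 1 to 8 rows; each row is the pose to reach, as a shift and turn from the pose commanded when the call began; what a row does not reach only later rows make up. A row lasts 1/8 s, in which the tool goes at most 62.5 mm and 10.7 degrees, less where a joint would pass 70% of its speed; a pose out of reach is approached as far as the arm can. A call with a gripper value outside its range is refused whole. The fingers move at their own pace and stop on an object; "grip_force" is the grip in N (left out, the last holds). Time passes only in rows, so rows that repeat a pose let the fingers close. It gives the time, the measured TCP pose, the force and the opening at its end, in the units of the state.
- manip.sense(): the state, without advancing time (a new reading comes with each control period).
- manip.snapshot(name): name is "side" or "top" or "wrist"; returns the picture (384x512x3 uint8, red, green, blue); there is no depth.
- manip.camera_params(name): a dict with "fx", "fy", "cx", "cy" (pixels), "D" ([k1, k2, p1, p2, k3] as OpenCV has them; the pictures are not rectified), "T" (4x4, takes a point from camera to world coordinates); the wrist camera has in their place "tool_from_camera" (4x4, takes a point from camera to tool coordinates, whose origin is the TCP and whose axes are the tool frame's). Camera axes: x right, y down, z forward; pixel columns grow to the right and rows downward; lengths in m; the calibration is good to about 2 mm. A picture is of the moment at which its call begins: read the wrist's pose just before it. camera_params takes no time and is no camera call.
- manip.sign_off(): hands the job in, once; it reports no verdict.
The state is a dict: "t": time; "q": joint angles; "qd": joint speeds; "tau": joint torques, N m; "tcp_pos": TCP position; "tool_rot": TCP orientation; "force": force on the tool from outside, world axes, zero at the start; "ft_torque": the same for the moment, N m; "finger_gap": opening from 0.0 (shut) to 1.0 (fully open).
Only numpy, scipy, OpenCV 4.12 (cv2) and the standard library are available. Lean on these libraries where they do the work, as an engineer would, in place of code of your own. Each camera call takes 0.05 s, during which the arm holds its last target.

TASK

I want to screw the cork block end-on to the bracket plate from behind, so be my third hand: pick the cork up, lay one of its small end faces flat and square on the plate, centred in the yellow rectangle and the right way up, and push the plate straight back until its pointer stands in the green part of the scale, never in the red. Hold that push steady for me for at least three seconds and finish while you are still holding and pushing - do not let go, and push with the cork only, not with the gripper. Leave the black glass lump, the graphite pad and the hammer where they are.

Things in the scene. Friction and masses are not known exactly. Their poses are not given: they have to be found in the camera images.
- cork_rest: orange-brown speckled cork block, 30 x 60 x 24 mm (own x, y, z), 30 to 55 g, flat on the bench at any yaw; origin at the centre of its underside, y its long axis, z up. The small end faces (30 wide, 24 high) look along +y and -y; either may go to the plate. Grasp from above across the 30 mm width, at mid-length, so both ends stay clear of the fingers
- cork_mid (a point): the centre of the cork block, 12 mm above its origin, 30 mm from each end face
- stand: fixture fixed to the bench on a pale wooden board 102 x 150 x 12 mm (x -10 to 92 mm). Origin on the bench vertically below the front face of the plate at rest; x is the push direction (within 20 degrees of straight away from the robot), y to its left, z up. Behind the plate two aluminium posts, 76 mm high, x 53 to 85 mm; in front of it only the low board
- scale_green (a point): middle of the green field, on top of the black scale rail of the stand (rail 20 mm wide, 52 mm along x from -1 mm, 70 mm high, at stand y = +62 mm); the strip is white, green, red along the stand's +x
- plate_mid (a point): the centre of the yellow rectangle (38 x 32 mm), in the middle of the front face of the upright steel plate (6 mm thick, 92 mm wide along the stand's y, 40 mm high); 60 mm above the bench, so the plate's top edge is 80 mm above it. Same axes as the stand: the face looks along -x. It moves with the plate
- plate (a joint): how far the plate has been pushed back along the stand's +x, m: 0 at rest, stop at 0.042. Straight springs push it back with 400 N/m (8 N at 0.020, no preload). The black pointer at its left edge runs over the scale: white 0 to 0.012, green 0.012 to 0.028 (about 5 to 11 N), red 0.028 to 0.040
- torch: fixed bench burner between the cork and the stand, always in the same place: 150 mm along x, 90 mm along y, with nozzle and knobs up to 75 mm high; origin on the bench about its middle; carry the cork over it with room to spare
- slag_lump: loose lump of black scrap glass, 34 x 52 x 26 mm, origin at the centre of its underside; leave alone
- graphite_pad: loose flat black graphite pad, 52 x 82 x 11 mm, origin at the centre of its underside; leave alone
- hammer: loose small hammer with a dark handle, 53 x 138 x 17 mm, lying, origin at the centre of its underside, y along the handle; leave alone
There are look-alikes about, which are no part of the job. There is more than one size of the cork_rest; the job needs the largest.

How it is judged:
By the outcome, as a careful person would: the job done as asked, in the order asked, and still so for the second after the job is handed in, while the arm keeps its last pose, push and grip.
It also fails if it takes over 61 s, if anything falls off the work surface, if the arm or the gripper's body presses on something with over 40 N, if the wrist force passes 120 N, or if a joint passes its speed limit or range.

## Working session

There is one attempt and no reset: what is moved stays moved. The work goes in short steps, Python scripts to look and compute and a tool call to move; the robot and the scene stay as the last step left them, time stands still between calls to the robot, and variables do not carry over. Pictures are saved under pics/ and viewed, and the job is handed in when it is done.

Besides the shell and the picture viewer there is one more tool, called after "Request:" by a JSON object that holds its "op" and its "data". send_rows: Moves the arm, as the interface text tells. Its arguments: {"type":"object","properties":{"steps":{"type":"array","items":{"type":"array","items":{"type":"array","items":{"type":"number"}}}},"grip_force":{"type":"number"}},"required":["steps"]}

```bash
ls; mkdir -p pics; python3 - <<'E'
from station import manip
import cv2
print(manip.sense())
for n in ["side","top","wrist"]:
    im=manip.snapshot(n); cv2.imwrite(f"pics/{n}0.png",im[:,:,::-1])
    print(n,manip.camera_params(n))
print(manip.grasp_offset)
E
```

```text
pics
{'t': 0.0, 'q': array([-1.28349539e+00,  5.28482301e-01,  1.43389789e+00,  2.65312430e-05,
        1.18140861e+00, -1.78515821e-01]), 'qd': array([-4.60302976e-04,  2.81166671e-04, -6.79747905e-04,  1.46358541e-03,
       -1.23783375e-03,  4.19634083e-05]), 'tau': array([ 1.44440164e-04, -4.42353845e+01, -1.78022557e+01, -4.30753869e-05,
        8.50632205e-03, -8.02691034e-06]), 'tcp_pos': array([ 0.28053845, -0.55769982,  0.23032512]), 'tool_rot': array([ 0.37162309,  0.60247384, -0.37057342,  0.60132927]), 'force': array([-0.31575339, -0.72050933, -0.67128708]), 'ft_torque': array([-0.02161614, -0.05162942,  0.08126124]), 'finger_gap': 1.0000800764979618}
side {'fx': 371.37434603101764, 'fy': 371.37434603101764, 'cx': 252.35304287549653, 'cy': 190.99083028546357, 'D': array([-0.06793431,  0.        ,  0.        ,  0.        ,  0.        ]), 'T': array([[-0.85260937, -0.2869378 ,  0.43671953,  0.03210986],
       [-0.52219008,  0.43689414, -0.73242135,  0.73920009],
       [ 0.01935917, -0.85251992, -0.52233611,  0.6565263 ],
       [ 0.        ,  0.        ,  0.        ,  1. 
[... 295 characters left out ...]
.01378299, -0.0735053 ],
       [-0.01410399, -0.03830727, -0.99916647,  1.38179582],
       [ 0.        ,  0.        ,  0.        ,  1.        ]])}
wrist {'fx': 281.6488274824202, 'fy': 281.6488274824202, 'cx': 251.90923331168423, 'cy': 191.68137579431945, 'D': array([0.02255786, 0.        , 0.        , 0.        , 0.        ]), 'tool_from_camera': array([[-1.43294236e-03, -3.26848686e-01,  9.45075597e-01,
        -1.42145483e-01],
       [ 6.99305106e-04, -9.45076663e-01, -3.26847994e-01,
         8.47486350e-02],
       [ 9.99998729e-01,  1.92541852e-04,  1.58280734e-03,
         7.71064792e-04],
       [ 0.00000000e+00,  0.00000000e+00,  0.00000000e+00,
         1.00000000e+00]])}
0.0187
```

View pics/top0.png

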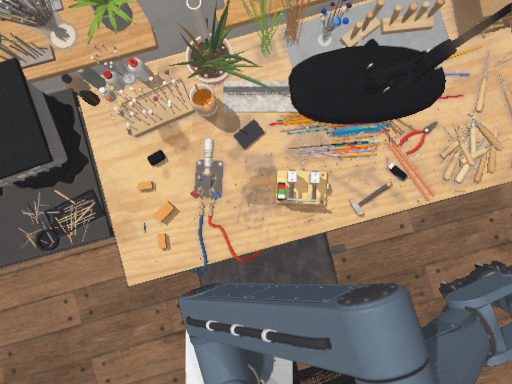

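View pics/side0.png

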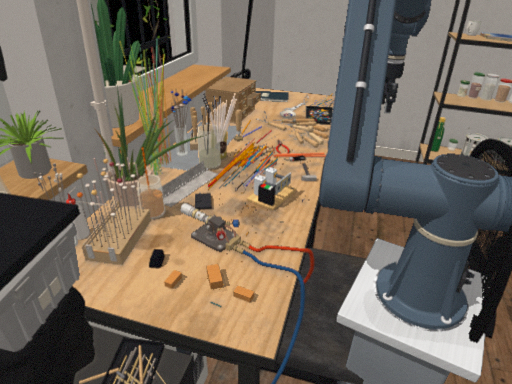

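View pics/wrist0.png

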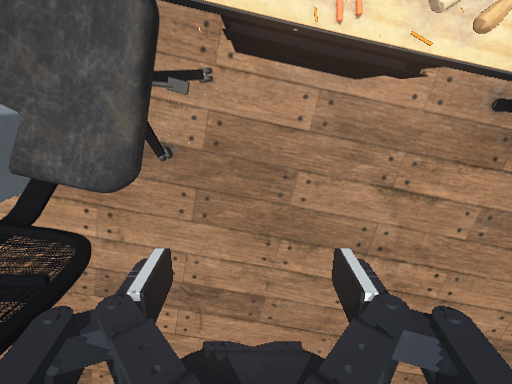

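Three orange corks appear in the top view, at about (145,186), (165,212) and (163,241). I'll enlarge them.

```bash
cat > h.py <<'E'
import numpy as np,cv2
from station import manip
def ray(n,uv,T=None):
    p=manip.camera_params(n)
    K=np.array([[p['fx'],0,p['cx']],[0,p['fy'],p['cy']],[0,0,1]])
    x=cv2.undistortPoints(np.array(uv,float).reshape(-1,1,2),K,np.array(p['D'])).reshape(-1,2)
    T=p['T'] if T is None else T
    d=np.c_[x,np.ones(len(x))]@T[:3,:3].T
    return T[:3,3],d
def onz(n,uv,z,T=None):
    o,d=ray(n,uv,T); return o+d*((z-o[2])/d[:,2])[:,None]
def proj(n,P,T=None):
    p=manip.camera_params(n)
    K=np.array([[p['fx'],0,p['cx']],[0,p['fy'],p['cy']],[0,0,1]])
    T=p['T'] if T is None else T
    Ti=np.linalg.inv(T); r,_=cv2.Rodrigues(Ti[:3,:3])
    return cv2.projectPoints(np.array(P,float).reshape(-1,3),r,Ti[:3,3],K,np.array(p['D']))[0].reshape(-1,2)
def wristT():
    from scipy.spatial.transform import Rotation as R
    s=manip.sense(); T=np.eye(4); T[:3,:3]=R.from_quat(s['tool_rot']).as_matrix(); T[:3,3]=s['tcp_pos']
    return T@manip.camera_params('wrist')['tool_from_camera']
def crop(im,x0,y0,w,h,s,name):
    cv2.imwrite(name,cv2.resize(im[y0:y0+h,x0:x0+w,::-1],None,fx=s,fy=s,interpolation=cv2.INTER_CUBIC))
E
python3 - <<'E'
import cv2,numpy as np
from h import *
t=cv2.imread('pics/top0.png')[:,:,::-1]; s=cv2.imread('pics/side0.png')[:,:,::-1]
crop(t,130,130,210,130,3.8,'pics/tc.png') if 0 else crop(t,130,140,100,120,5,'pics/tc1.png')
crop(t,265,160,70,60,10,'pics/tc2.png')
crop(s,240,160,80,60,10,'pics/sc2.png')
hsv=cv2.cvtColor(np.ascontiguousarray(t[:,:,::-1]),cv2.COLOR_BGR2HSV)
m=cv2.inRange(hsv,(8,170,120),(18,255,255))
n,l,st,c=cv2.connectedComponentsWithStats(m)
for i in range(1,n):
    if st[i,4]>30 and c[i][0]<200 and c[i][1]>150:
        ys,xs=np.where(l==i); r=cv2.minAreaRect(np.c_[xs,ys].astype(np.float32)); b=cv2.boxPoints(r)
        print(c[i],st[i,4],r, onz('top',b,0.02).round(3).tolist())
E
```

```text
(no output)
```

View pics/tc1.png

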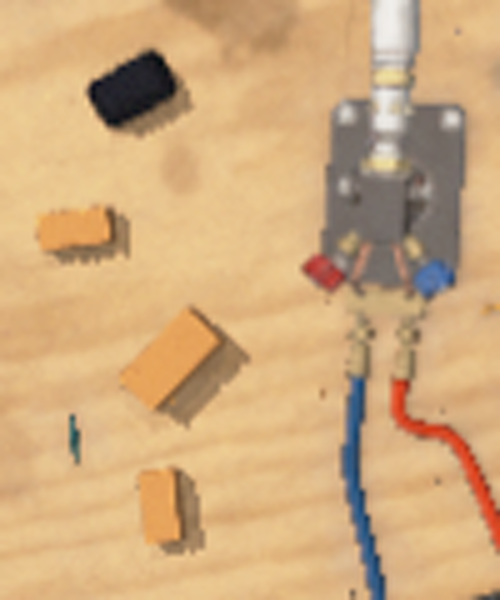

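View pics/tc2.png

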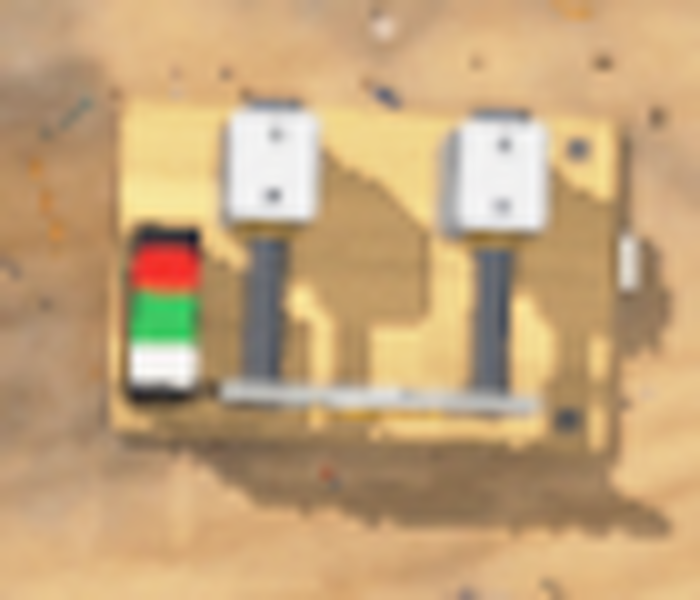

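View pics/sc2.png

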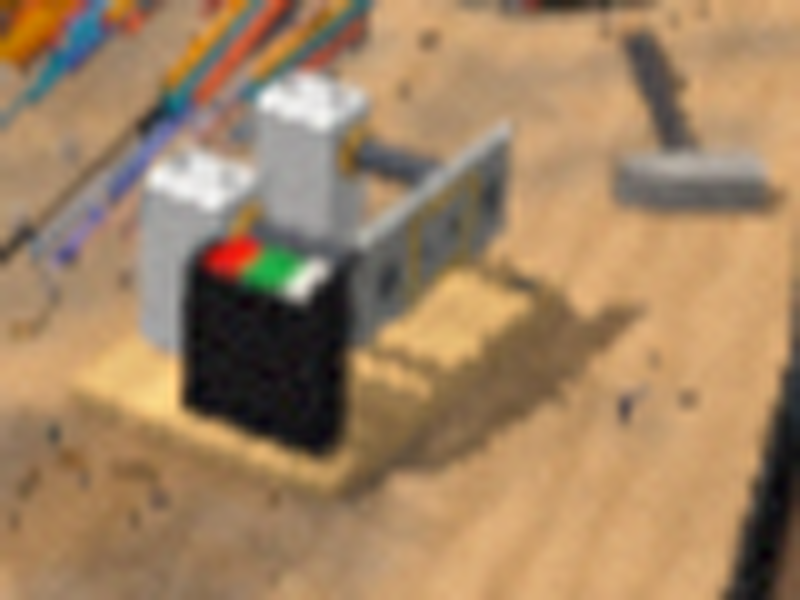

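The middle block at (165,212) looks clearly larger than the ones at (145,186) and (163,241), so it should be the 30 x 60 cork. I'll check the sizes metrically and work out the stand pose.

```bash
python3 - <<'E'
from h import *
f=lambda a,s,x0,y0:(np.array(a,float)+.5)/s-.5+[x0,y0]
for nm,c in dict(mid=[(190,308),(221,342),(155,410),(122,376)],a=[(38,215),(108,206),(114,246),(42,250)],b=[(138,470),(177,467),(184,540),(145,545)]).items():
    p=onz('top',f(c,5,130,140),.024)
    print(nm,p[:,:2].mean(0).round(4),np.linalg.norm(np.diff(np.r_[p,p[:1]],axis=0),axis=1).round(4),np.diff(p,axis=0)[:,:2].round(4).tolist())
# stand: plate top edge front line z=.08
p=onz('top',f([(220,398),(535,413)],10,265,160),.08);d=p[0]-p[1];print('plate',p.round(4),np.linalg.norm(d),np.degrees(np.arctan2(-d[0],d[1])))
p=onz('top',f([(131,388),(198,388),(202,230),(133,230)],10,265,160),.07);print('rail',p.round(4))
p=onz('top',f([(118,100),(620,122),(605,455),(108,430)],10,265,160),.012);print('board',p.round(4),p.mean(0))
E
```

```text
mid [0.441 0.218] [0.0277 0.0565 0.0285 0.0574] [[-0.0206, -0.0186], [-0.0404, 0.0395], [0.0205, 0.0198]]
a [0.5194 0.2759] [0.0423 0.0244 0.0432 0.0212] [[0.0051, -0.042], [-0.0241, -0.0036], [-0.002, 0.0432]]
b [0.3536 0.2245] [0.0234 0.0437 0.0234 0.0449] [[0.0016, -0.0233], [-0.0435, -0.0042], [-0.0028, 0.0233]]
plate [[ 0.4731 -0.1465  0.08  ]
 [ 0.4681 -0.2367  0.08  ]] 0.09025427829595717 -3.1949049940377092
rail [[ 0.4764 -0.1214  0.07  ]
 [ 0.4762 -0.1408  0.07  ]
 [ 0.522  -0.1424  0.07  ]
 [ 0.5222 -0.1224  0.07  ]]
board [[ 0.5647 -0.1205  0.012 ]
 [ 0.5566 -0.2719  0.012 ]
 [ 0.4561 -0.266   0.012 ]
 [ 0.4648 -0.1164  0.012 ]] [ 0.51055801 -0.19371431  0.012     ]
```

```bash
python3 - <<'E'
from h import *
from scipy.spatial.transform import Rotation as R
s=manip.sense();M=R.from_quat(s['tool_rot']).as_matrix();print(M.round(3),np.degrees(np.arctan2(M[1,2],M[0,2])),np.degrees(s['q'][5]),np.degrees(s['q'][0]))
E
```

```text
[[-0.     0.893  0.449]
 [ 0.002  0.449 -0.893]
 [-1.     0.    -0.002]] -63.31138553347445 -10.227655184620737 -73.5390538976663
```

Request:
{"op": "send_rows", "data": {"steps": [[[0, 0.05, 0.035, 0.0, 0.17], [0, 0.1, 0.07, 0.0, 0.34], [0, 0.14, 0.11, 0.0, 0.51], [0, 0.16, 0.165, 0.0, 0.68], [0, 0.16, 0.225, 0.0, 0.85], [0, 0.16, 0.285, 0.0, 1.02], [0, 0.16, 0.345, 0.0, 1.19], [0, 0.16, 0.405, 0.0, 1.36]]]}}

```text
t: 1.15
tcp_pos: [0.4404, -0.1515, 0.2312]
tool_rot: [-0.092, 0.701, 0.092, 0.701]
force: [0.6, -0.2, -0.1]
finger_gap: 1.002
```

Request:
{"op": "send_rows", "data": {"steps": [[[0, 0, 0.06, 0, 0.15], [0, 0, 0.12, 0, 0.3], [0, 0, 0.18, 0, 0.43], [0, 0, 0.24, 0, 0.53], [0, 0, 0.3, 0, 0.53], [0, 0, 0.35, -0.03, 0.53], [0, 0, 0.371, -0.05, 0.53], [0, 0, 0.371, -0.05, 0.53]]]}}

```text
t: 2.15
tcp_pos: [0.4392, 0.2187, 0.1798]
tool_rot: [-0.271, 0.654, 0.272, 0.652]
force: [0.2, -0.3, -0.3]
finger_gap: 1.002
```

```bash
python3 - <<'E'
from h import *
from scipy.spatial.transform import Rotation as R
T=wristT();im=manip.snapshot('wrist');np.save('T1.npy',T);cv2.imwrite('pics/w1r.png',im[:,:,::-1])
s=manip.sense();M=R.from_quat(s['tool_rot']).as_matrix();print(s['t'],s['tcp_pos'],np.degrees(np.arctan2(M[1,2],M[0,2])),s['force'])
cv2.imwrite('pics/w1.png',cv2.resize(im[:,:,::-1],(800,600),interpolation=cv2.INTER_CUBIC))
E
```

```text
2.2 [0.44003053 0.21789609 0.18070047] 45.085081354835296 [ 0.50628927 -0.29319595  0.84724698]
```

View pics/w1.png

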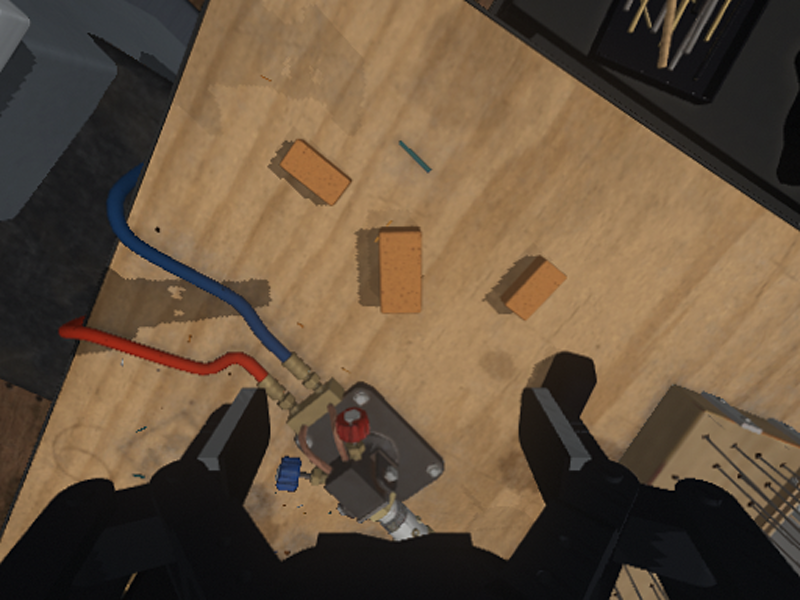

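Wrist view: largest cork in the middle at (401,270), small look-alikes at (315,172) and (535,288), the torch at the bottom. I'll enlarge to confirm and measure.

```bash
python3 - <<'E'
from h import *
im=cv2.imread('pics/w1r.png')[:,:,::-1]
crop(im,170,85,200,130,4,'pics/w1c.png')
E
```

```text
(no output)
```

View pics/w1c.png

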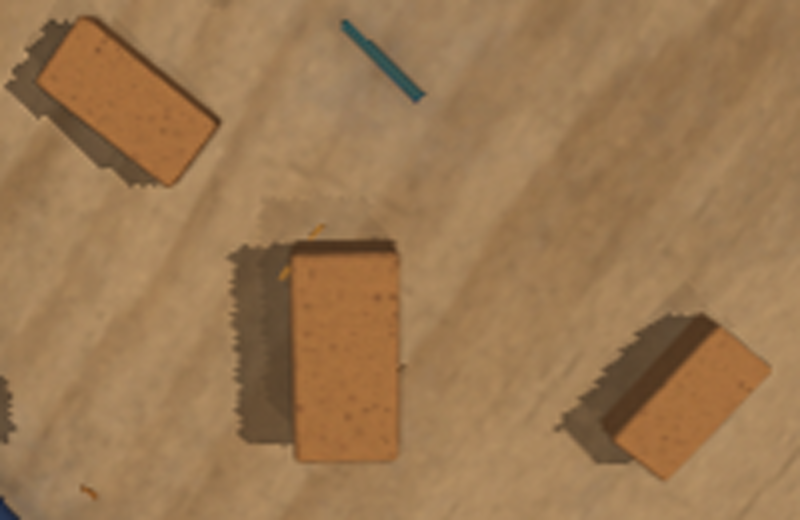

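The enlarged crop confirms it: the top face has corners (293,253), (397,253), (399,462) and (295,462), clearly the biggest block.

```bash
python3 - <<'E'
from h import *
f=lambda a,s,x0,y0:(np.array(a,float)+.5)/s-.5+[x0,y0]
T=np.load('T1.npy')
for c in ([(293,253),(398,253),(399,462),(295,462)],[(92,17),(218,125),(168,186),(38,80)],[(718,325),(770,370),(665,480),(614,437)]):
    p=onz('wrist',f(c,4,170,85),.024,T)
    d=p[0]+p[1]-p[2]-p[3]
    print(p[:,:2].mean(0).round(4),np.linalg.norm(np.diff(np.r_[p,p[:1]],axis=0),axis=1).round(4),'long axis yaw',np.degrees(np.arctan2(d[1],d[0])))
E
```

```text
[0.4423 0.2216] [0.0279 0.0594 0.0294 0.0594] long axis yaw 135.88821031531282
[0.3552 0.23  ] [0.0398 0.0205 0.041  0.0209] long axis yaw 92.21957496879415
[0.5184 0.2806] [0.0201 0.0412 0.0202 0.0409] long axis yaw 97.04148979134773
```

Request:
{"op": "send_rows", "data": {"steps": [[[0, 0.002, 0.003, -0.05, 0.01], [0, 0.002, 0.003, -0.1, 0.01], [0, 0.002, 0.003, -0.12, 0.01], [0, 0.002, 0.003, -0.12, 0.01]]]}}

```text
t: 2.7
tcp_pos: [0.4427, 0.2193, 0.0608]
tool_rot: [-0.273, 0.653, 0.273, 0.651]
force: [0.2, -1.1, 0.4]
finger_gap: 0.996
```

```bash
python3 - <<'E'
from h import *
T=wristT();im=manip.snapshot('wrist');np.save('T2.npy',T);cv2.imwrite('pics/w2r.png',im[:,:,::-1])
s=manip.sense();print(s['tcp_pos'])
cv2.imwrite('pics/w2.png',cv2.resize(im[:,:,::-1],(800,600),interpolation=cv2.INTER_CUBIC))
E
```

```text
[0.44341725 0.21973354 0.06171613]
```

View pics/w2.png

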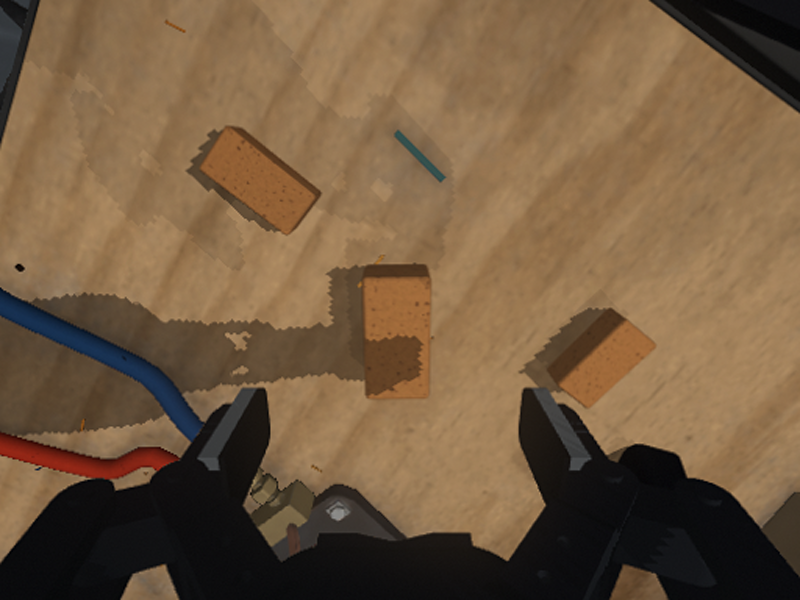

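```bash
python3 - <<'E'
from h import *
f=lambda a,s,x0,y0:(np.array(a,float)+.5)/s-.5+[x0,y0]
T=np.load('T2.npy')
p=onz('wrist',f([(364,277),(429,277),(430,398),(366,398)],1.5625,0,0),.024,T)
d=p[0]+p[1]-p[2]-p[3]
c=p[:,:2].mean(0)
print(p.round(4),c,np.linalg.norm(np.diff(np.r_[p,p[:1]],axis=0),axis=1).round(4),'yaw',np.degrees(np.arctan2(d[1],d[0])))
q=onz('top',[(156,157),(197,160),(222,162),(220,200),(208,205),(208,180)],.03)[:,:2]
a=np.array([.7,.714]);b=np.array([-.714,.7])
for x in q: print(x.round(3),((x-c)@a).round(3),((x-c)@b).round(3))
E
```

```text
[[0.4112 0.2325 0.024 ]
 [0.4305 0.2521 0.024 ]
 [0.4737 0.2124 0.024 ]
 [0.4528 0.1911 0.024 ]] [0.44203191 0.22201906] [0.0275 0.0587 0.0298 0.0587] yaw 136.28177505245426
[0.604 0.241] 0.127 -0.103
[0.594 0.118] 0.032 -0.182
[0.587 0.043] -0.026 -0.229
[0.474 0.049] -0.101 -0.143
[0.459 0.085] -0.086 -0.108
[0.534 0.085] -0.034 -0.161
```

Request:
{"op": "send_rows", "data": {"steps": [[[0, -0.001, 0.002, -0.03, 0.01], [0, -0.001, 0.002, -0.05, 0.01], [0, -0.001, 0.002, -0.057, 0.01], [0, -0.001, 0.002, -0.057, 0.01], [0.4, -0.001, 0.002, -0.057, 0.01], [0.8, -0.001, 0.002, -0.057, 0.01], [0.8, -0.001, 0.002, -0.057, 0.01], [0.8, -0.001, 0.002, -0.057, 0.01]]], "grip_force": 60}}

```text
t: 3.75
tcp_pos: [0.4421, 0.2228, 0.0049]
tool_rot: [-0.277, 0.65, 0.277, 0.651]
force: [0.3, 0.8, 5.9]
finger_gap: 0.336
```

Request:
{"op": "send_rows", "data": {"steps": [[[0.9, 0, 0, 0, 0], [0.9, 0, 0, 0, 0], [0.9, 0, 0, 0, 0]]]}}

```text
t: 4.12
tcp_pos: [0.4421, 0.2227, 0.0049]
tool_rot: [-0.277, 0.65, 0.277, 0.651]
force: [0.4, -0.2, 6.3]
finger_gap: 0.335
```

Request:
{"op": "send_rows", "data": {"steps": [[[0.9, 0, 0, 0.01, 0], [0.9, 0, 0, 0.04, 0], [0.9, 0, 0, 0.09, 0], [0.9, 0, 0, 0.14, 0], [0.9, 0, 0, 0.19, 0], [0.9, 0, 0, 0.19, 0], [0.9, 0, 0, 0.19, 0]]]}}

```text
t: 5.0
tcp_pos: [0.4409, 0.2224, 0.1941]
tool_rot: [-0.277, 0.651, 0.277, 0.65]
force: [-1.0, -0.5, -1.0]
finger_gap: 0.336
```

```bash
python3 - <<'E'
from h import *
T=wristT();im=manip.snapshot('wrist');np.save('T3.npy',T);cv2.imwrite('pics/w3r.png',im[:,:,::-1])
s=manip.sense();print(s['tcp_pos'],s['force'],s['finger_gap'])
crop(im,170,200,180,130,4.4,'pics/w3.png')
E
```

```text
[0.44046095 0.22230439 0.19333934] [-0.27888025 -0.75908455 -0.16922071] 0.33664267225216554
```

View pics/w3.png

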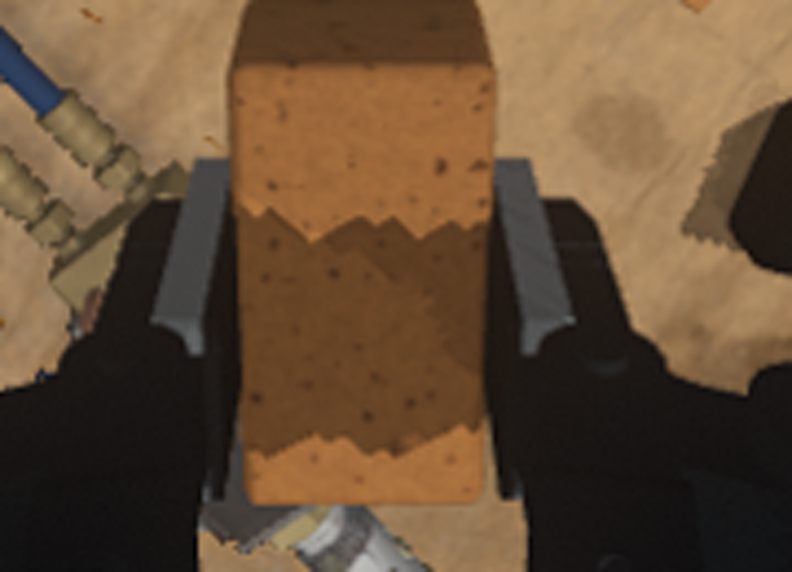

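Cork held straight between the pads, with the top-face corners near (233,64), (494,64), (486,503) and (246,504). I'll compute its pose in the tool frame.

```bash
python3 - <<'E'
from h import *
f=lambda a,s,x0,y0:(np.array(a,float)+.5)/s-.5+[x0,y0]
C=manip.camera_params('wrist')['tool_from_camera']
def onx(c,x):
    o,d=ray('wrist',f(c,4.4,170,200),C); return o+d*((x-o[0])/d[:,0])[:,None]
for x in (-.019,-.021):
    p=onx([(233,64),(494,64),(486,503),(246,504)],x);d=p[0]+p[1]-p[2]-p[3]
    print((p*1000).round(1).tolist(),p.mean(0)*1000,np.degrees(np.arctan2(d[2],d[1])),np.linalg.norm(np.diff(np.r_[p,p[:1]],axis=0),axis=1).round(4))
print(onx([(245,0),(477,0)],.005)*1000)
E
```

```text
[[-19.0, 29.5, -14.0], [-19.0, 29.5, 14.3], [-19.0, -29.4, 15.3], [-19.0, -29.6, -14.3]] [-1.90000000e+01  1.75012512e-02  3.28456731e-01] -0.35754013560257863 [0.0282 0.0589 0.0296 0.0591]
[[-21.0, 30.4, -13.7], [-21.0, 30.4, 14.0], [-21.0, -27.6, 15.1], [-21.0, -27.7, -14.1]] [-21.           1.37763495   0.32193249] -0.35754013560257936 [0.0278 0.058  0.0291 0.0581]
[[  5.          27.78611957 -14.86717552]
 [  5.          27.80398408  14.58719925]]
```

Request:
{"op": "send_rows", "data": {"steps": [[[0.9, 0.01, -0.05, 0.007, 0.08], [0.9, 0.02, -0.1, 0.007, 0.18], [0.9, 0.03, -0.155, 0.007, 0.28], [0.9, 0.04, -0.21, 0.007, 0.38], [0.9, 0.05, -0.265, 0.007, 0.48], [0.9, 0.06, -0.32, 0.007, 0.58], [0.9, 0.06, -0.375, 0.007, 0.66], [0.9, 0.06, -0.412, 0.007, 0.712]]]}}

```text
t: 6.05
tcp_pos: [0.5006, -0.1914, 0.199]
tool_rot: [-0.485, 0.514, 0.488, 0.513]
force: [0.2, 0.2, -0.2]
finger_gap: 0.337
```

Request:
{"op": "send_rows", "data": {"steps": [[[0.9, 0, 0, 0, 0], [0.9, 0, 0, 0, 0], [0.9, 0, 0, 0, 0]]]}}

```text
t: 6.42
tcp_pos: [0.5011, -0.1877, 0.2005]
tool_rot: [-0.486, 0.513, 0.488, 0.513]
force: [1.0, 0.0, 0.2]
finger_gap: 0.339
```

```bash
python3 - <<'E'
from h import *
from scipy.spatial.transform import Rotation as R
T=wristT();im=manip.snapshot('wrist');np.save('T4.npy',T);cv2.imwrite('pics/w4r.png',im[:,:,::-1])
s=manip.sense();M=R.from_quat(s['tool_rot']).as_matrix();print(s['t'],s['tcp_pos'],M.round(4),np.degrees(np.arctan2(M[1,2],M[0,2])),s['force'],s['q'])
crop(im,120,60,260,190,3,'pics/w4.png')
E
```

```text
6.475 [ 0.5013668  -0.18782515  0.20085498] [[-1.300e-03 -9.986e-01  5.220e-02]
 [ 1.000e-03  5.220e-02  9.986e-01]
 [-1.000e+00  1.300e-03  9.000e-04]] 87.00768891582709 [0.80717253 0.2369222  0.45649936] [-5.67375097e-01  4.48488979e-01  1.68880727e+00  1.95549593e-04
  1.00592581e+00 -2.08605119e+00]
```

View pics/w4.png

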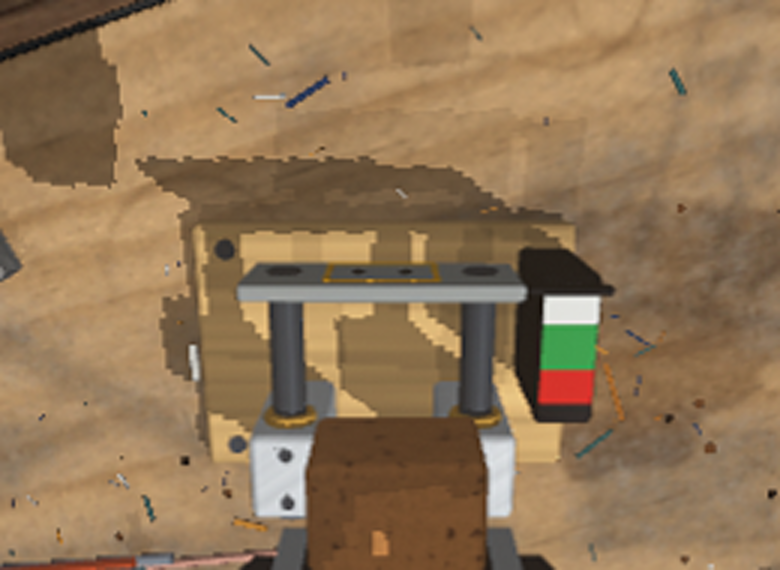

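The plate's front top edge runs from about (238,286) to (527,288), with the yellow rectangle between x 325 and 439. I'll zoom for precision.

```bash
python3 - <<'E'
from h import *
im=cv2.imread('pics/w4r.png')[:,:,::-1]
crop(im,190,130,140,75,5.7,'pics/w4c.png')
E
```

```text
(no output)
```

View pics/w4c.png

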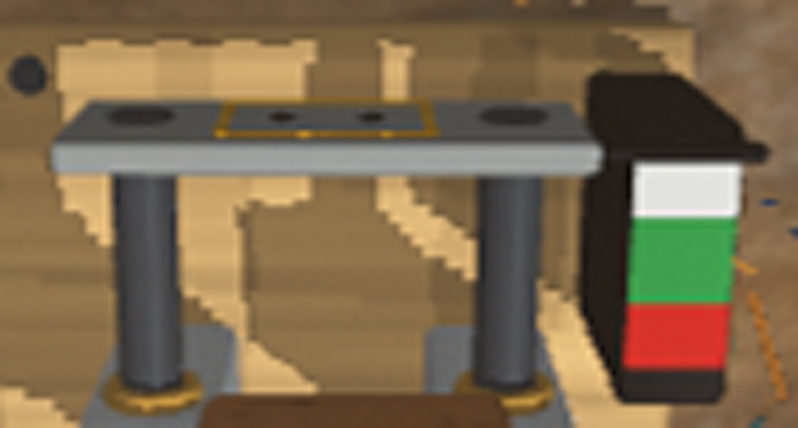

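```bash
python3 - <<'E'
from h import *
f=lambda a,s=5.7,x0=190,y0=130:(np.array(a,float)+.5)/s-.5+[x0,y0]
T=np.load('T4.npy')
for nm,c,z in [('top',[(53,146),(602,145)],.08),('bot',[(90,101),(575,101)],.04),('yup',[(216,136),(438,136)],.076),('ylo',[(221,101),(433,101)],.044),('rail',[(635,160),(741,163),(720,402),(619,400)],.07)]:
    p=onz('wrist',f(c),z,T);d=p[1]-p[0];print(nm,p[:,:2].round(4).tolist(),p.mean(0)[:2].round(4),np.linalg.norm(d).round(4),'yaw',np.degrees(np.arctan2(-d[0],d[1])).round(2))
E
```

```text
top [[0.4693, -0.2368], [0.4739, -0.1459]] [ 0.4716 -0.1913] 0.0909 yaw -2.86
bot [[0.469, -0.2368], [0.4737, -0.1452]] [ 0.4714 -0.191 ] 0.0917 yaw -2.96
yup [[0.4698, -0.2101], [0.4717, -0.1728]] [ 0.4708 -0.1915] 0.0373 yaw -2.96
ylo [[0.4696, -0.2117], [0.4716, -0.1722]] [ 0.4706 -0.192 ] 0.0396 yaw -2.96
rail [[0.4789, -0.1388], [0.4804, -0.1206], [0.5244, -0.1232], [0.5231, -0.1415]] [ 0.5017 -0.131 ] 0.0183 yaw -4.68
```

Request:
{"op": "send_rows", "data": {"steps": [[[0.9, -0.045, 0, 0, 0], [0.9, -0.085, -0.001, 0, 0], [0.9, -0.085, -0.001, -0.03, 0], [0.9, -0.085, -0.001, -0.08, 0], [0.9, -0.085, -0.001, -0.12, 0], [0.9, -0.085, -0.001, -0.148, 0], [0.9, -0.085, -0.001, -0.148, 0], [0.9, -0.085, -0.001, -0.148, 0]]]}}

```text
t: 7.48
tcp_pos: [0.4173, -0.1902, 0.0541]
tool_rot: [-0.487, 0.513, 0.486, 0.513]
force: [0.9, -0.2, 0.4]
finger_gap: 0.339
```

```bash
python3 - <<'E'
from h import *
from scipy.spatial.transform import Rotation as R
im=manip.snapshot('wrist');s=manip.sense();M=R.from_quat(s['tool_rot']).as_matrix();print(s['t'],s['tcp_pos'],M.round(4).tolist(),np.degrees(np.arctan2(M[1,2],M[0,2])),s['force'],s['finger_gap'])
crop(im,130,190,250,190,3.1,'pics/w5.png')
im=manip.snapshot('side');crop(im,225,150,100,75,8,'pics/s5.png')
E
```

```text
7.525 [ 0.41754297 -0.19054807  0.05444546] [[0.0018, -0.9986, 0.0531], [-0.0015, 0.0531, 0.9986], [-1.0, -0.0019, -0.0014]] 86.9586266055171 [ 0.53603125  0.27130044 -0.7188508 ] 0.3363482197394768
```

View pics/w5.png

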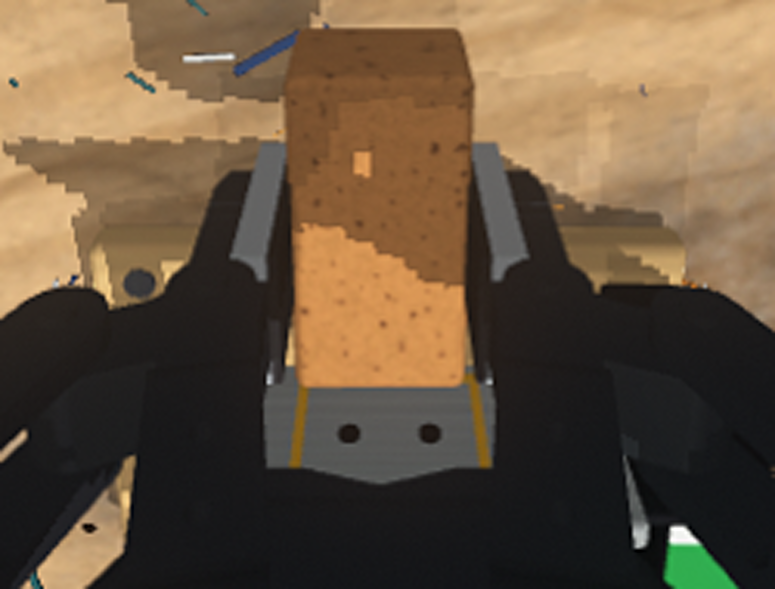

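View pics/s5.png

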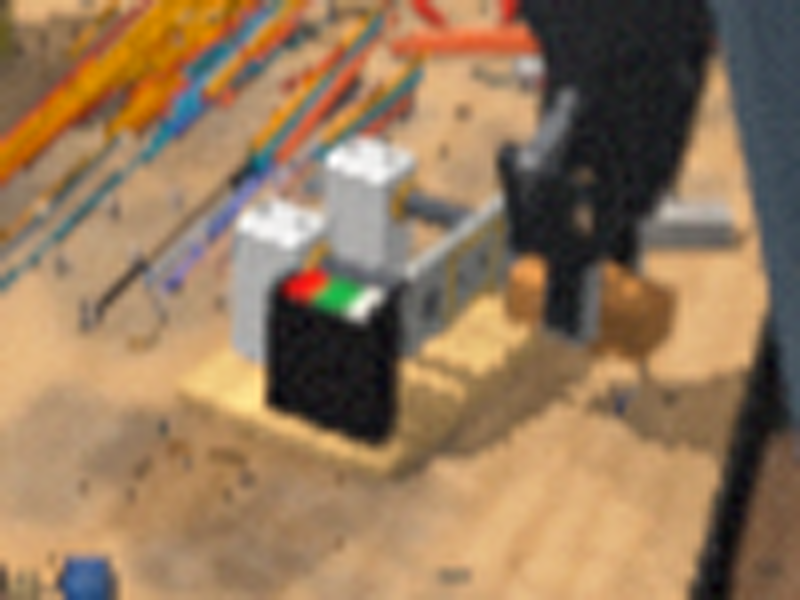

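Request:
{"op": "send_rows", "data": {"steps": [[[0.9, 0.004, 0.0015, -0.001, 0], [0.9, 0.01, 0.001, -0.0012, 0], [0.9, 0.015, 0.0008, -0.0012, 0], [0.9, 0.018, 0.0007, -0.0012, 0], [0.9, 0.018, 0.0007, -0.0012, 0], [0.9, 0.018, 0.0007, -0.0012, 0]]]}}

```text
t: 8.32
tcp_pos: [0.4345, -0.1895, 0.052]
tool_rot: [-0.486, 0.513, 0.487, 0.513]
force: [0.2, 0.3, -0.4]
finger_gap: 0.335
```

```bash
python3 - <<'E'
from h import *
from scipy.spatial.transform import Rotation as R
for i in range(2):
    im=manip.snapshot('wrist');s=manip.sense();M=R.from_quat(s['tool_rot']).as_matrix();print(s['t'],s['tcp_pos'],np.degrees(np.arctan2(M[1,2],M[0,2])),M[2,1:].round(4),s['force'])
crop(im,200,255,110,80,7,'pics/w6.png')
im=manip.snapshot('side');crop(im,250,160,75,56,10.5,'pics/s6.png')
E
```

```text
8.375 [ 0.43447459 -0.18956023  0.05203   ] 86.91256281573158 [0.0004 0.0003] [-0.10897186 -0.19593188 -0.35824512]
8.425 [ 0.43446906 -0.18957966  0.05205093] 86.91105944867887 [0.0004 0.0003] [-0.01547163 -0.27363619 -0.03820889]
```

View pics/w6.png

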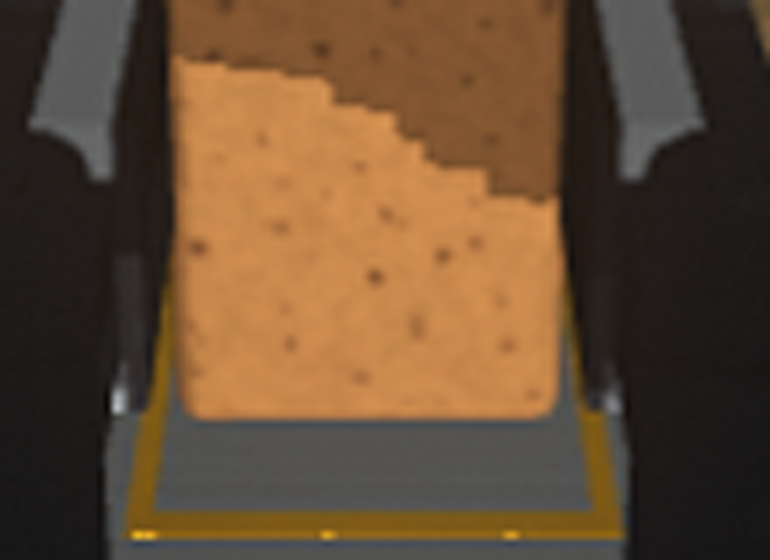

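View pics/s6.png

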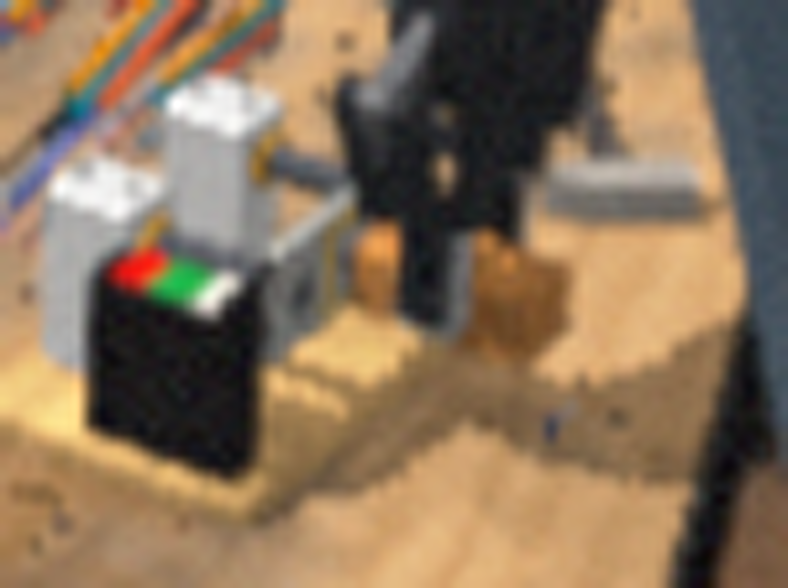

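Request:
{"op": "send_rows", "data": {"steps": [[[0.9, 0.002, 0.0005, 0.001, 0.002], [0.9, 0.004, 0.0003, 0.001, 0.002], [0.9, 0.006, 0.0002, 0.001, 0.002], [0.9, 0.008, 0.0001, 0.001, 0.002], [0.9, 0.008, 0.0001, 0.001, 0.002], [0.9, 0.008, 0.0001, 0.001, 0.002]]]}}

```text
t: 9.22
tcp_pos: [0.4425, -0.1895, 0.0531]
tool_rot: [-0.487, 0.513, 0.487, 0.513]
force: [-1.4, -1.0, -0.2]
finger_gap: 0.334
```

```bash
python3 - <<'E'
from h import *
from scipy.spatial.transform import Rotation as R
for i in range(2):
    im=manip.snapshot('wrist');s=manip.sense();M=R.from_quat(s['tool_rot']).as_matrix();print(s['t'],s['tcp_pos'],np.degrees(np.arctan2(M[1,2],M[0,2])),M[2,1:].round(4),s['force'])
crop(im,200,255,110,80,7,'pics/w7.png')
E
```

```text
9.275 [ 0.44255698 -0.18950964  0.05309119] 87.02732096531727 [0.0003 0.0002] [-0.6036728  -0.26698357  0.21881092]
9.325 [ 0.44255755 -0.18950471  0.05307495] 87.03131257991156 [0.0003 0.0002] [-1.30256223 -0.54065539 -0.4432604 ]
```

View pics/w7.png

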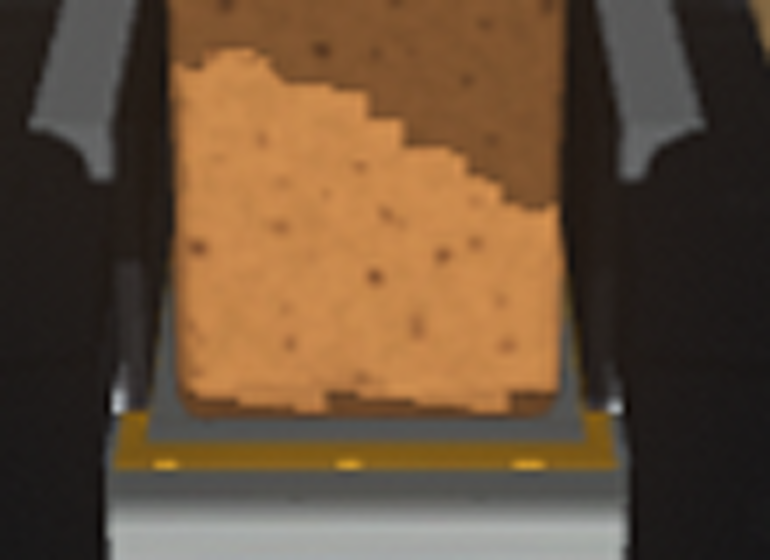

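```bash
python3 - <<'E'
from h import *
f=lambda a,s=7,x0=200,y0=255:(np.array(a,float)+.5)/s-.5+[x0,y0]
C=manip.camera_params('wrist')['tool_from_camera']
for y in (-.029,-.030,-.031):
    o,d=ray('wrist',f([(370,416),(370,440),(370,469),(370,503),(115,468),(620,468),(182,405),(559,405)]),C)
    p=o+d*((y-o[1])/d[:,1])[:,None]; print(y,(p[:,0]*1000).round(1),(p[:,2]*1000).round(1))
E
```

```text
-0.029 [-19.2 -21.6 -24.5 -27.8 -24.4 -24.4 -18.  -18. ] [ -0.3  -0.3  -0.3  -0.3 -19.4  18.4 -15.   14.4]
-0.03 [-18.1 -20.6 -23.5 -26.7 -23.4 -23.3 -16.9 -16.9] [ -0.3  -0.3  -0.3  -0.3 -19.6  18.6 -15.1  14.6]
-0.031 [-17.  -19.5 -22.4 -25.7 -22.3 -22.3 -15.8 -15.8] [ -0.3  -0.3  -0.3  -0.3 -19.7  18.7 -15.2  14.7]
```

Request:
{"op": "send_rows", "data": {"steps": [[[0.9, 0.003, -0.0002, 0, 0], [0.9, 0.006, -0.0003, 0, 0], [0.9, 0.009, -0.0005, 0, 0], [0.9, 0.012, -0.0006, 0, 0], [0.9, 0.015, -0.0008, 0, 0], [0.9, 0.017, -0.0009, 0, 0], [0.9, 0.018, -0.001, 0, 0], [0.9, 0.018, -0.001, 0, 0]]]}}

```text
t: 10.32
tcp_pos: [0.4589, -0.1901, 0.053]
tool_rot: [-0.486, 0.513, 0.488, 0.512]
force: [-7.6, -2.6, 2.7]
finger_gap: 0.339
```

```bash
python3 - <<'E'
from h import *
from scipy.spatial.transform import Rotation as R
for i in range(2):
    im=manip.snapshot('wrist');s=manip.sense();M=R.from_quat(s['tool_rot']).as_matrix();print(s['t'],s['tcp_pos'],np.degrees(np.arctan2(M[1,2],M[0,2])),M[2,1:].round(4),s['force'],s['ft_torque'],s['finger_gap'])
crop(im,190,245,190,138,4.2,'pics/w8.png')
im=manip.snapshot('side');crop(im,250,160,75,56,10.5,'pics/s8.png')
im=manip.snapshot('top');crop(im,265,160,75,56,10.5,'pics/t8.png')
E
```

```text
10.375 [ 0.45892644 -0.19010217  0.05297593] 87.05239710917745 [0.0039 0.0013] [-7.64440529 -2.1870403   2.37891392] [-0.39254663  1.14058497 -0.1596655 ] 0.336759081475296
10.425 [ 0.45890459 -0.19006764  0.05298841] 87.05395405351906 [0.004  0.0013] [-6.92559369 -2.174548    2.65510173] [-0.44484742  1.11487935 -0.11818137] 0.336472060265726
```

View pics/w8.png

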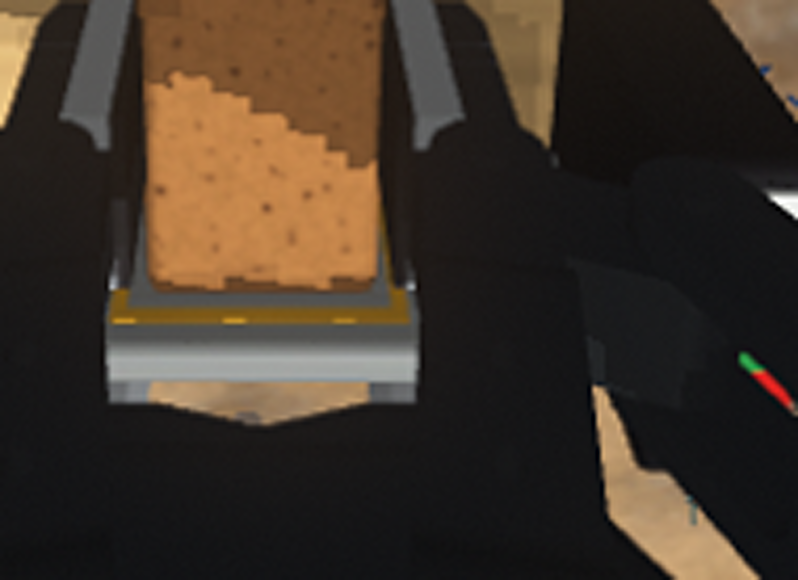

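View pics/s8.png

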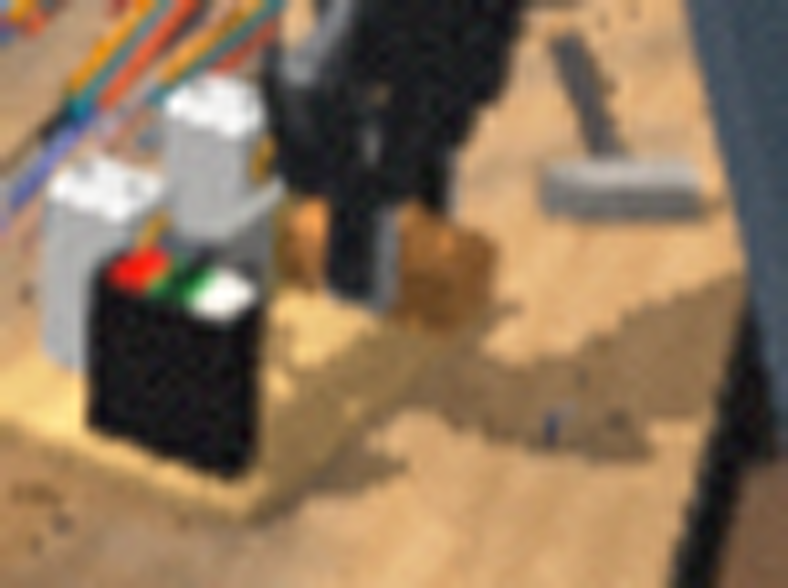

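View pics/t8.png

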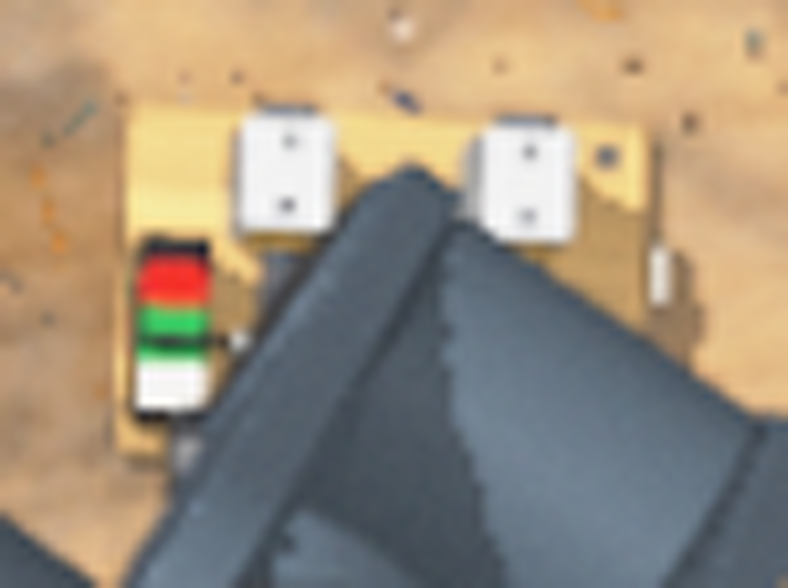

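The pointer is in the green at about 17–18 mm, with about 7.4 N on the wrist, and the cork hasn't moved in the grip. Holding now.

Request:
{"op": "send_rows", "data": {"steps": [[[0.9, 0, 0, 0, 0], [0.9, 0, 0, 0, 0], [0.9, 0, 0, 0, 0], [0.9, 0, 0, 0, 0], [0.9, 0, 0, 0, 0], [0.9, 0, 0, 0, 0], [0.9, 0, 0, 0, 0], [0.9, 0, 0, 0, 0]]]}}

```text
t: 11.52
tcp_pos: [0.4588, -0.1901, 0.053]
tool_rot: [-0.486, 0.513, 0.488, 0.512]
force: [-8.5, -1.9, 2.9]
finger_gap: 0.335
```

Request:
{"op": "send_rows", "data": {"steps": [[[0.9, 0, 0, 0, 0], [0.9, 0, 0, 0, 0], [0.9, 0, 0, 0, 0], [0.9, 0, 0, 0, 0], [0.9, 0, 0, 0, 0], [0.9, 0, 0, 0, 0], [0.9, 0, 0, 0, 0], [0.9, 0, 0, 0, 0]]]}}

```text
t: 12.52
tcp_pos: [0.4589, -0.1901, 0.053]
tool_rot: [-0.486, 0.513, 0.488, 0.512]
force: [-7.8, -2.4, 2.4]
finger_gap: 0.34
```

Request:
{"op": "send_rows", "data": {"steps": [[[0.9, 0, 0, 0, 0], [0.9, 0, 0, 0, 0], [0.9, 0, 0, 0, 0], [0.9, 0, 0, 0, 0], [0.9, 0, 0, 0, 0], [0.9, 0, 0, 0, 0], [0.9, 0, 0, 0, 0], [0.9, 0, 0, 0, 0]]]}}

```text
t: 13.52
tcp_pos: [0.4589, -0.1901, 0.053]
tool_rot: [-0.486, 0.513, 0.488, 0.512]
force: [-6.8, -1.9, 2.3]
finger_gap: 0.331
```

Request:
{"op": "send_rows", "data": {"steps": [[[0.9, 0, 0, 0, 0], [0.9, 0, 0, 0, 0], [0.9, 0, 0, 0, 0], [0.9, 0, 0, 0, 0], [0.9, 0, 0, 0, 0], [0.9, 0, 0, 0, 0], [0.9, 0, 0, 0, 0], [0.9, 0, 0, 0, 0]]]}}

```text
t: 14.52
tcp_pos: [0.4589, -0.1901, 0.053]
tool_rot: [-0.486, 0.513, 0.488, 0.512]
force: [-6.9, -2.2, 3.5]
finger_gap: 0.34
```

```bash
python3 - <<'E'
from h import *
from scipy.spatial.transform import Rotation as R
im=manip.snapshot('wrist');s=manip.sense();M=R.from_quat(s['tool_rot']).as_matrix();print(s['t'],s['tcp_pos'],np.degrees(np.arctan2(M[1,2],M[0,2])),M[2,1:].round(4),s['force'],s['finger_gap'])
im2=manip.snapshot('top')
a=cv2.resize(im[245:345,195:295],(400,400),interpolation=cv2.INTER_CUBIC);b=cv2.resize(im2[165:215,265:315],(400,400),interpolation=cv2.INTER_CUBIC)
cv2.imwrite('pics/f9.png',np.hstack([a,b])[:,:,::-1])
E
```

```text
14.575 [ 0.45885317 -0.19008171  0.052975  ] 87.04827967064033 [0.004  0.0014] [-7.51833727 -1.96097934  3.02521809] 0.33559380144406226
```

View pics/f9.png

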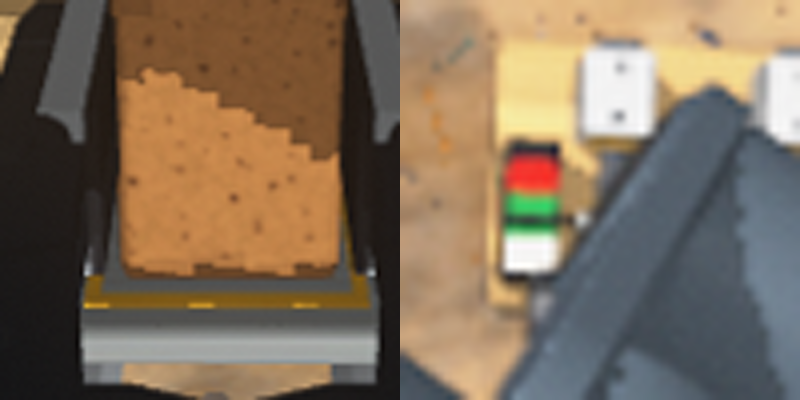

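The last picture shows the pointer still in the green (580,218). The cork face is inside the yellow rectangle, off-centre sideways by about 0.5 mm. The hold has been steady for 4 s, so I'm handing in.

```bash
python3 -c "
from station import manip
print(manip.sign_off())"
```

```text
the job is handed in; nothing more can be done
None
```

The cork is held end-on against the plate with the pointer in the green, and I handed the job in at about 14.6 s while still gripping and pushing.

I took the largest of the three corks (about 28 x 59 mm in the pictures), gripped it across its width at mid-length and carried it high over the torch. One end face went onto the yellow rectangle, right way up, and I pushed straight along the plate's axis.

**Push and hold:**
- **Travel:** the plate stands about 17–18 mm back, judged by the arm's position and the pointer. The pointer was in the green and short of the red in every picture.
- **Steadiness:** I held it for over 4 s. The tool moved less than 0.1 mm, and the push read about 7–8.5 N with sensor noise.
- **Position on the plate:** the cork is within about 0.5 mm of the rectangle's centre, and I measured the yaw as square to about 0.1°.
- **Grip:** no slip between the fingers, and only the cork touches the plate.

**Small flaws:** the wrist also reads about 2 N sideways and 3 N upward. I put that down to friction at the contact and left it. The tool pitches about 0.2° under the push. The glass lump, graphite pad and hammer were never approached, but I did not check their positions again at the end.

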